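# Jeweller's bench: unfold the fly press crank and bring the ram down

## Robot

A 7-joint arm with a two-finger parallel gripper is mounted at the origin on the work surface. World frame = base frame: x ahead of the robot, y to its left, z up, the work surface at z = 0. Lengths are in mm, angles in rad, forces in N, time in s.
With the tool pointing down it reaches from about 400 to 925 mm from the base axis. Payload 5.6 kg.
Tool frame: the origin (TCP) lies at the very end of the fingers, on their centre line; the grasp point (between the pads) lies 19 mm behind it (hold_point_z is the distance from the TCP to the grasp point, in mm); z points along the fingers, y is the line along which they close (so a half turn about z gives the same grasp; the last joint's range is limited). The gripper opens to 85 mm and grips with 20 to 120 N. Pads are 22 mm wide; open, the fingers measure 114 mm over their backs; the gripper's body (76 mm by 85 mm) begins 54 mm behind the grasp point. The pads swing forward as they close: fully open they stand 13 mm farther back than shut.
Start: joints at [-1.164, 0.468, -0.012, 1.603, 0.006, 1.071, -0.056], TCP at [282.65, 585.335, 231.29] pointing down, gripper open.
Joint ranges: [-2.53, 2.53], [-0.31, 2.02], [-1.57, 1.55], [0.28, 2.44], [-1.29, 4.43], [0.15, 1.84], [-2.92, 2.92]. Speed limits (rad/s): [2.57, 2.57, 3.14, 3.14, 3.14, 3.14, 3.14].

## Interface

Orientations are given as a unit quaternion [w, x, y, z].
In Python, from cell import * gives the robot as it stands.
- The arm moves only by the tool servo_tool, never from a script. Its argument "steps" is a list that holds one entry, the list of rows, each a list of 7 numbers: the shift along the tool's x, y, z in cm, then the turn, a rotation vector about the tool's x, y, z in degrees, then the opening, from 0 (shut) to 1 (fully open). In form: [[[tx, ty, tz, ax, ay, az, fingers], ...]]. A call has 1 to 5 rows; each row is the pose to reach, as a shift and turn from the pose commanded when the call began, along the tool's axes at that moment; what a row does not reach only later rows make up. A row lasts 1/10 s, in which the tool goes at most 50 mm and 8.59 degrees, less where a joint would pass 70% of its speed; a pose out of reach is approached as far as the arm can. A call with a gripper value outside its range is refused whole. The fingers move at their own pace and stop on an object; "squeeze" is the grip in N (left out, the last holds). Time passes only in rows, so rows that repeat a pose let the fingers close. It gives the time, the measured TCP pose, the force, the opening and the grip force at its end, in the units of the state.
- get_obs(): the state, without advancing time (a new reading comes with each control period).
- read_camera(name): name is "scene" or "side" or "wrist"; returns (picture, depth): 400x640x3 uint8, blue, green, red; 400x640 float32, mm along the optical axis (not along the pixel's ray), 0 where there is no reading.
- camera_params(name): a dict with "vfov" (degrees; the focal length in pixels is half the picture's height over the tangent of half this angle, whatever the lens; pixels are square), "cx", "cy" (the principal point, pixels), "position" and "orientation" of the camera in the world. Camera axes: x right, y down, z forward; pixel columns grow to the right and rows downward; lengths in mm; the calibration is good to about 2 mm. A picture is of the moment at which its call begins: read the wrist's pose just before it. camera_params takes no time and is no camera call; for the wrist camera it gives the pose at the moment of the call.
- job_done(): hands the job in; it is judged then, once.
The state is a dict: "time": time; "q": joint angles; "joint_vel": joint speeds; "joint_torque": joint torques, N m; "tcp_pos": TCP position; "ee_rot": TCP orientation; "ft_force": force on the tool from outside, world axes, zero at the start; "ft_torque": the same for the moment, N m; "width": finger opening in mm; "grip_force": force on a finger pad.
Only numpy, scipy, OpenCV 4.12 (cv2) and the standard library are available. Lean on these libraries where they do the work, as an engineer would, in place of code of your own. Each camera call takes 0.05 s, during which the arm holds its last target. There are 200 camera calls.

## Task

Bring the small fly press's ram down onto the silver blank: swing the wooden crank handle up out of its locking fork until it snaps fully upright, then turn its handwheel a quarter turn clockwise as seen from above. Let go and leave the handle upright; do not turn the plain handwheel of the machine beside it or shift the jar of tools.

Things in the scene. Friction and masses are not known exactly. Their poses are not given: they have to be found in the camera images.
- press: Grey fly press, base 150 x 120 mm; the other machine has no crank. Origin: on the bench under the vertical axis of its level handwheel (138 mm over the rim; rim radius 62 mm, 160 mm up). -x points along the folded crank, z up. On that side a fixed fork (two prongs 24 mm apart, 90 to 100 mm from the axis, tops 190 mm up) holds the folded crank and locks the wheel. Only crank and fork top the wheel.
- crank (a joint): Fold angle, rad: 0 = folded, level, radially outwards through the fork; 1.571 = upright, end stop. Round wooden sleeve 18 mm thick, 18 to 92 mm from its hinge pin, which is level and tangential, 62 mm from the wheel's axis, 176 mm above the bench. A spring (up to 4 N at the grip) pulls it down below about half way, snaps and holds it upright beyond. Clears the fork above 0.8 rad.
- wheel (a joint): Turn of the press's handwheel, rad, positive clockwise seen from above: 0 at the start (crank in line with the fork), stop at 1.75, a quarter turn is 1.571. It carries the crank's hinge round with it, stays where it is left, takes about 2 N at the crank to turn, and lowers the ram.
- crank_grip (a point): Point on the axis of the wooden crank handle, 62 mm from its hinge pin, to pinch; sleeve 18 mm thick. Folded: 124 mm out from the wheel's axis, 176 mm above the bench, free space around and below. Upright: 62 mm from the wheel's axis, 238 mm above the bench.
- plain_wheel (a joint): Turn of the plain spoked steel handwheel (112 mm over the rim, 130 mm above the bench, no crank) on the ring bender, the bystander machine, 0 at the start. Leave it alone.
- jar: Loose white jar, 80 mm across and 95 mm tall, with brushes and tools standing in it up to 185 mm. Origin: centre of its underside. Leave it alone.

How it is judged (in metres and radians):
On the way, in this order (a step that is already met when the one before it is completed fails the run):
1. the crank handle is swung up and snapped upright (value of joint crank above 1.3 rad), for 0.2 s.
2. the wheel is turned a quarter turn clockwise with the handle upright (value of joint each of wheel, crank above 1.3 rad), for 0.2 s.
At the end, for the whole second after the job is handed in: The press's handwheel stands at least 1.3 rad (75 degrees) clockwise of its start, up to its stop at 1.75 rad, at rest, and the crank handle is upright within 15 degrees (fold angle over 1.3 rad) (all of step 2 and velocity of joint wheel below 0.1 rad/s); the robot touches nothing.
It fails at once if the plain handwheel is turned by more than 0.15 rad (value of joint plain_wheel above 0.15 rad or value of joint plain_wheel below -0.15 rad).
It fails at once if the jar of tools is shifted by more than 30 mm or tipped over (distance of jar from where it was at the start of the episode above 0.03 m or angle between jar's own z axis and vertical above 0.5 rad).
It also fails if it takes over 40 s, if anything falls off the work surface, if the arm or the gripper's body presses on something with over 40 N, if the wrist force passes 120 N, or if a joint passes its speed limit or range.

## Working session

There is one attempt and no reset: what is moved stays moved. The work goes in short steps, Python scripts to look and compute and a tool call to move; the robot and the scene stay as the last step left them, time stands still between calls to the robot, and variables do not carry over. Pictures are saved under pics/ and viewed, at most 10 in all, crops included, and the job is handed in when it is done.

Besides the shell and the picture viewer there is one more tool, called after ">>>" by a JSON object that holds its "name" and its "arguments". servo_tool: Moves the arm, as the interface text tells. Its arguments: {"type":"object","properties":{"steps":{"type":"array","items":{"type":"array","items":{"type":"array","items":{"type":"number"}}}},"squeeze":{"type":"number"}},"required":["steps"]}

```bash
mkdir -p pics; cat > h.py <<'E'
from cell import *
import numpy as np, cv2
from scipy.spatial.transform import Rotation as R
def rot(q): return R.from_quat([q[1],q[2],q[3],q[0]])
def cloud(name):
    p=camera_params(name); im,d=read_camera(name)
    f=200/np.tan(np.radians(p["vfov"]/2))
    v,u=np.mgrid[0:400,0:640]
    c=np.stack([(u-p["cx"])/f*d,(v-p["cy"])/f*d,d],-1)
    w=rot(p["orientation"]).apply(c.reshape(-1,3)).reshape(400,640,3)+np.array(p["position"])
    w[d==0]=np.nan
    return im,d,w
E
python3 - <<'E'
from h import *
o=get_obs(); print(o["tcp_pos"],o["ee_rot"],o["time"],camera_params("scene"),camera_params("side"))
for n in("scene","side"):
    im,d,w=cloud(n); cv2.imwrite(f"pics/{n}0.png",im); np.save(n+"0.npy",w)
E
```

```text
[282.43237851 584.78596359 230.30108038] [-1.34776641e-04  2.23025532e-01  9.74812158e-01 -9.22044459e-04] 0.0 {'vfov': 52.963556361210614, 'cx': 320.87687785622484, 'cy': 196.04189349769317, 'position': array([1095.94833872, -469.26577528,  671.6645234 ]), 'orientation': array([-0.39728953,  0.8188358 ,  0.37170026, -0.18305158])} {'vfov': 53.66116757689324, 'cx': 315.85456295823934, 'cy': 192.8513374494384, 'position': array([  95.29985997, -642.19523137,  657.31299831]), 'orientation': array([-0.44665763,  0.82689063, -0.29763647,  0.16781354])}
```

View pics/scene0.png

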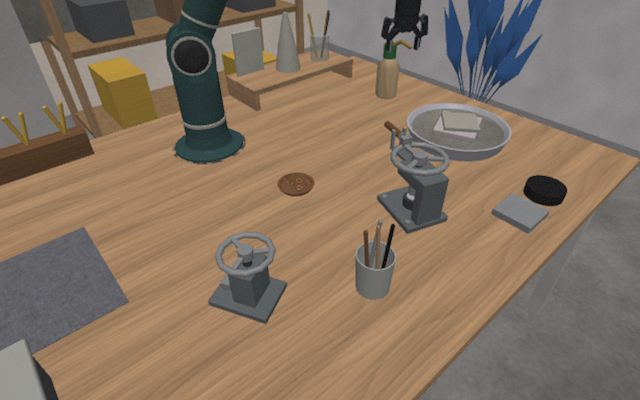

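View pics/side0.png

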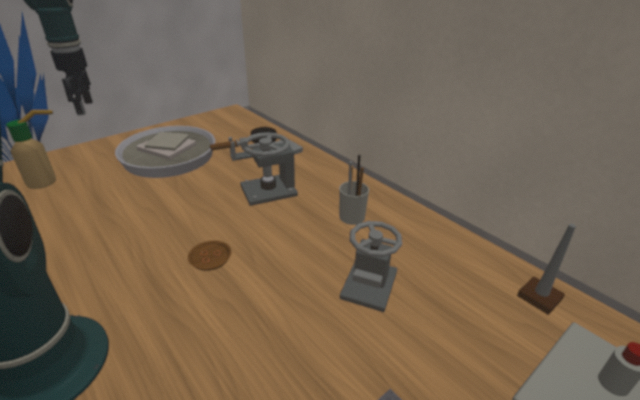

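The press shows at scene (415,180), with its wooden crank at (395,129) and in the side view at (222,146). The plain machine is at scene (247,275) and the jar at (375,270).

```bash
python3 - <<'E'
from h import *
from scipy.optimize import least_squares
def fit(P,r):
    s=least_squares(lambda c:np.hypot(P[:,0]-c[0],P[:,1]-c[1])-r,P[:,:2].mean(0),loss="soft_l1",f_scale=3); return s.x,np.abs(s.fun).mean()
for n,box,cb in(("scene",(380,455,135,180),(380,406,118,140)),("side",(238,300,130,160),(208,236,138,152))):
    w=np.load(n+"0.npy"); im=cv2.imread(f"pics/{n}0.png").astype(int)
    a=w[box[2]:box[3],box[0]:box[1]]; m=(a[...,2]>150)&(a[...,2]<172)
    P=a[m]; print(n,"rim",len(P),P.mean(0),P.min(0),P.max(0),fit(P,64))
    a=w[cb[2]:cb[3],cb[0]:cb[1]]; i=im[cb[2]:cb[3],cb[0]:cb[1]]
    m=(i[...,2]-i[...,0]>25)&(a[...,2]>150)&(a[...,2]<210); P=a[m]
    print("crank",len(P)); print(P.mean(0),P.min(0),P.max(0)); 
    U,S,V=np.linalg.svd(P-P.mean(0)); print(V[0],S)
w=np.load("scene0.npy")
for nm,b in(("jar",(340,400,215,300)),("plain",(210,290,230,320))):
    a=w[b[2]:b[3],b[0]:b[1]]; P=a[a[...,2]>60]; print(nm,np.median(P,0),P.min(0),P.max(0))
E
```

```text
scene rim 1195 [645.86471689 221.97928131 162.02261423] [543.39572287 157.39073377 150.40405057] [713.00539771 291.38502846 171.84301736] (array([643.91515206, 222.73304804]), np.float64(15.216742281814545))
crank 111
[529.29325032 258.45583706 178.7412822 ] [497.60534839 237.95574087 161.06251626] [567.03796599 274.54357688 186.22620185]
[ 0.95473067 -0.2972971   0.01018719] [220.10977032  67.14937223  28.43059366]
side rim 673 [639.01932329 220.30297878 163.43104252] [567.80840958 158.78600614 150.03339303] [709.56274239 295.55566381 171.93192789] (array([643.3112918 , 227.39489688]), np.float64(14.059149800944533))
crank 144
[527.17696678 262.14701863 179.54964079] [496.81199976 246.95547913 152.59723505] [565.63334735 277.19795233 188.39750487]
[-0.97365412  0.22662177 -0.02530279] [214.20675984  66.4466459   60.78995366]
jar [749.69923579 -28.14859772  88.64276345] [709.83965085 -69.98336842  60.00135226] [789.93448034   8.44764715 182.33642099]
plain [ 619.66007331 -241.0795096   130.00149363] [ 554.41350119 -291.00345983   60.06761583] [ 664.27993797 -180.98292729  140.24843683]
```

```bash
cat >> h.py <<'E'
C=np.array([643.5,226.]); PH=np.radians(163.5)
def to(p,yaw=PH):
    "row from the present pose to tool-down TCP p (mm), tool x at world angle yaw"
    o=get_obs(); r=rot(o["ee_rot"]); x=np.array([np.cos(yaw),np.sin(yaw),0]); z=np.array([0,0,-1.])
    T=R.from_matrix(np.stack([x,np.cross(z,x),z],1))
    return np.r_[r.inv().apply(np.array(p)-o["tcp_pos"])/10,np.degrees((r.inv()*T).as_rotvec())].round(2)
def pol(rad,z,ph=PH): return [C[0]+rad*np.cos(ph),C[1]+rad*np.sin(ph),z]
E
python3 - <<'E'
from h import *
print(pol(124,280),to(pol(124,280)))
for n in("scene","side"):
    w=np.load(n+"0.npy").reshape(-1,3); w=w[~np.isnan(w[:,0])]
    a=np.array([282,585]);b=np.array(pol(124,0)[:2]);t=(b-a)/np.linalg.norm(b-a)
    s=(w[:,:2]-a)@t; l=np.abs((w[:,:2]-a)@np.array([-t[1],t[0]]))
    for k in range(0,450,50):
        m=(s>k)&(s<k+50)&(l<80); print(n,k,w[m,2].max().round() if m.any() else None)
E
```

```text
[np.float64(524.6063528763441), np.float64(261.2179027432864), 280] [-35.88 -18.63  -4.92  -0.09   0.    -9.27]
scene 0 399.0
scene 50 324.0
scene 100 45.0
scene 150 45.0
scene 200 2.0
scene 250 0.0
scene 300 1.0
scene 350 183.0
scene 400 189.0
side 0 527.0
side 50 525.0
side 100 47.0
side 150 48.0
side 200 4.0
side 250 3.0
side 300 4.0
side 350 186.0
side 400 192.0
```

>>> {"name": "servo_tool", "arguments": {"steps": [[[-4,-2,-1,0,0,-1,1],[-8,-4.2,-2,0,0,-3,1],[-12,-6.2,-3,0,0,-5,1],[-16,-8.3,-4,0,0,-7,1],[-20,-10.4,-4.9,0,0,-9.3,1]]]}}

```text
time: 0.6
tcp_pos: [418.3, 403.0, 280.5]
ee_rot: [-0.0, 0.142, 0.99, -0.0]
ft_force: [0.0, 0.8, 0.4]
width: 85.5
grip_force: 0.0
```

```bash
python3 - <<'E'
from h import *
print(to(pol(124,280)),get_obs()["tcp_pos"])
E
```

```text
[-1.42e+01 -1.06e+01  5.00e-02 -2.00e-02 -1.00e-02  1.20e-01] [418.25474434 403.00371056 280.4742108 ]
```

>>> {"name": "servo_tool", "arguments": {"steps": [[[-3.5,-2.6,0,0,0,0,0.7],[-7,-5.3,0,0,0,0,0.7],[-10.5,-8,0,0,0,0,0.7],[-14.2,-10.6,0,0,0,0,0.7],[-14.2,-10.6,0,0,0,0,0.7]]]}}

```text
time: 1.1
tcp_pos: [527.8, 255.2, 280.1]
ee_rot: [0.001, 0.149, 0.989, -0.002]
ft_force: [0.1, -0.2, -0.4]
width: 59.8
grip_force: 0.0
```

```bash
python3 - <<'E'
from h import *
print(to(pol(124,157)),get_obs()["tcp_pos"],camera_params("wrist"))
im,d,w=cloud("wrist"); cv2.imwrite("pics/w1.png",im); np.save("w1.npy",w)
i=im.astype(int); m=(i[...,2]-i[...,0]>25)&(w[...,2]>165)&(w[...,2]<200)
P=w[m]; print(len(P),P.mean(0),P.min(0),P.max(0)); U,S,V=np.linalg.svd(P-P.mean(0),full_matrices=False); print(V[0],S)
v,u=np.nonzero(m); print(u.min(),u.max(),v.min(),v.max())
E
```

```text
[ 0.52  0.52 12.3  -0.17  0.17 -0.63] [527.81341311 255.22060496 280.07404744] {'vfov': 70.00116120234567, 'cx': 321.4758718693756, 'cy': 197.43043699527126, 'position': array([458.76625555, 277.10034825, 422.36005999]), 'orientation': array([0.11746497, 0.79604351, 0.58768554, 0.0845128 ])}
1558 [530.79475574 264.83976412 182.37530303] [495.91617625 162.62356344 165.06220336] [692.02929386 283.39028695 186.3436596 ]
[ 0.91219937 -0.40729326 -0.04477177] [1071.53026505  331.41829621  115.33952801]
268 383 157 331
```

View pics/w1.png

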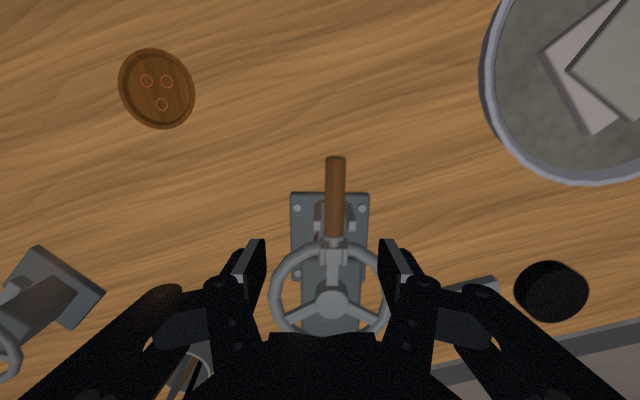

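The crank runs from (335,157) to (334,235), along the gripper's fore-aft direction and midway between the fingers. The wheel hub is at (332,303).

```bash
python3 - <<'E'
from h import *
w=np.load("w1.npy"); im=cv2.imread("pics/w1.png").astype(int)
a=w[150:240,318:352]; i=im[150:240,318:352]
P=a[(i[...,2]-i[...,0]>15)&(a[...,2]>172)&(a[...,2]<195)]
print(len(P),P.mean(0),P.min(0),P.max(0)); U,S,V=np.linalg.svd(P[:,:2]-P[:,:2].mean(0),full_matrices=False); print(V[0],S,np.degrees(np.arctan2(V[0][1],V[0][0])))
s=(P[:,:2]-P[:,:2].mean(0))@V[0]; t=(P[:,:2]-P[:,:2].mean(0))@V[1]; print(s.min(),s.max(),t.min(),t.max())
h=w[296:310,325:339].reshape(-1,3); print("hub",np.nanmedian(h,0))
b=w[230:335,265:400].reshape(-1,3); b=b[(b[:,2]>152)&(b[:,2]<172)]
from scipy.optimize import least_squares
r=least_squares(lambda c:np.hypot(b[:,0]-c[0],b[:,1]-c[1])-62,[643,226],loss="cauchy",f_scale=2); print("rim",r.x,np.median(np.abs(r.fun)))
E
```

```text
1561 [529.1515867  265.69778069 182.62759727] [495.91617625 247.26934943 173.16222314] [568.58545675 283.39028695 186.3436596 ]
[ 0.95421149 -0.29913281] [822.49460191 196.35373341] -17.405525083665896
-33.40236313401517 38.61931295083371 -8.640310488899821 9.228466035444207
hub [640.91374628 230.67539103 171.73752496]
rim [639.43030981 230.40655024] 6.624524157661796
```

```bash
echo 'C=np.array([643.,230.]); PH=np.radians(162.6)' >> h.py; python3 - <<'E'
from h import *
print(pol(124,157),to(pol(124,157)))
E
```

```text
[np.float64(524.1063528763441), np.float64(265.2179027432864), 157] [ 0.33  0.58 12.29 -0.09  0.03 -0.38]
```

```bash
sed -i '$d' h.py; sed -i 's/^C=.*/C=np.array([643.,230.]); PH=np.radians(162.6)/' h.py; python3 - <<'E'
from h import *
print(pol(124,157),to(pol(124,157)))
E
```

```text
[np.float64(524.6741992639817), np.float64(267.0810582397548), 157] [ 0.33  0.77 12.29 -0.09  0.04  0.52]
```

>>> {"name": "servo_tool", "arguments": {"steps": [[[0.3,0.8,3,0,0,0.5,0.7],[0.3,0.8,6,0,0,0.5,0.7],[0.3,0.8,9,0,0,0.5,0.7],[0.3,0.8,12.2,0,0,0.5,0.7],[0.3,0.8,12.2,0,0,0.5,0.7]]]}}

```text
time: 1.65
tcp_pos: [519.1, 271.1, 153.8]
ee_rot: [-0.004, 0.147, 0.989, -0.003]
ft_force: [-1.1, 0.2, -0.1]
width: 59.7
grip_force: 0.0
```

```bash
python3 - <<'E'
from h import *
print(get_obs()["tcp_pos"],get_obs()["ft_force"],to(pol(124,157)))
im,d,w=cloud("wrist"); cv2.imwrite("pics/w2.png",im)
E
```

```text
[519.10703959 271.13434728 153.83649395] [-1.06446     0.1902402  -0.09678536] [-0.65 -0.23 -0.32 -0.37 -0.39  0.55]
```

View pics/w2.png

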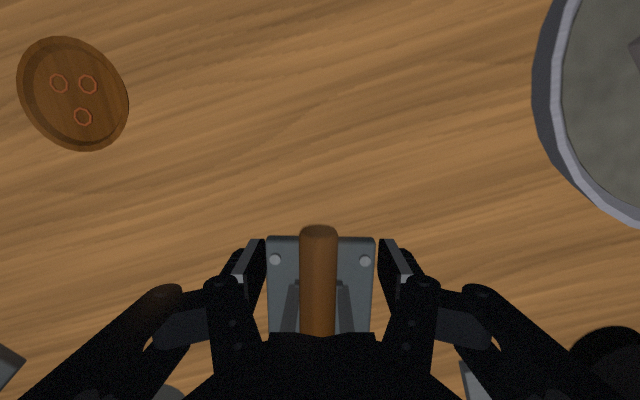

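The crank (319, 225–335) lies centred between the open fingers. I'll close on it now.

>>> {"name": "servo_tool", "arguments": {"steps": [[[-0.5,-0.1,-0.3,0,0,0.5,0.5],[-0.5,-0.1,-0.3,0,0,0.5,0.1],[-0.5,-0.1,-0.3,0,0,0.5,0.1],[-0.5,-0.1,-0.3,0,0,0.5,0.1],[-0.5,-0.1,-0.3,0,0,0.5,0.1]]], "squeeze": 25}}

```text
time: 2.2
tcp_pos: [528.7, 269.1, 163.2]
ee_rot: [0.001, 0.152, 0.988, 0.001]
ft_force: [0.9, -0.8, 6.2]
width: 17.2
grip_force: 24.8
```

```bash
python3 - <<'E'
from h import *
o=get_obs();print(o["tcp_pos"],o["ft_force"],o["width"],o["grip_force"],to(pol(124,157)))
for t in np.arange(.2,1.7,.15): print(t.round(2),to(pol(62+62*np.cos(t),157+62*np.sin(t))))
E
```

```text
[528.69816415 269.10011872 163.17739374] [ 0.88568033 -0.76020375  6.1918798 ] 17.180691637288408 24.77954864501953 [ 0.32 -0.32  0.62  0.14  0.13 -0.13]
0.2 [ 0.2  -0.31 -0.62  0.14  0.13 -0.13]
0.35 [-0.06 -0.31 -1.51  0.14  0.13 -0.13]
0.5 [-0.44 -0.31 -2.35  0.14  0.13 -0.13]
0.65 [-0.95 -0.3  -3.13  0.14  0.13 -0.13]
0.8 [-1.57 -0.3  -3.83  0.14  0.13 -0.13]
0.95 [-2.28 -0.3  -4.42  0.14  0.13 -0.13]
1.1 [-3.08 -0.29 -4.9   0.14  0.13 -0.13]
1.25 [-3.93 -0.29 -5.26  0.14  0.13 -0.13]
1.4 [-4.84 -0.29 -5.48  0.14  0.13 -0.13]
1.55 [-5.76 -0.29 -5.57  0.14  0.13 -0.13]
```

>>> {"name": "servo_tool", "arguments": {"steps": [[[0.1,0,-1,0,0,0,0.1],[-0.1,0,-2,0,0,0,0.1],[-0.6,0,-3,0,0,0,0.1],[-1.3,0,-3.8,0,0,0,0.1],[-2.1,0,-4.6,0,0,0,0.1]]]}}

```text
time: 2.7
tcp_pos: [545.2, 262.8, 206.8]
ee_rot: [-0.003, 0.151, 0.988, -0.001]
ft_force: [-3.5, -1.6, -4.7]
width: 16.8
grip_force: 24.4
```

```bash
python3 - <<'E'
from h import *
o=get_obs();print(o["tcp_pos"],o["ft_force"],o["ft_torque"],o["width"],o["grip_force"])
for t in (.95,1.1,1.25,1.4,1.57): print(t,to(pol(62+62*np.cos(t),160+62*np.sin(t))))
im,d,w=cloud("wrist"); cv2.imwrite("pics/w3.png",im)
im,d,w=cloud("side"); cv2.imwrite("pics/s3.png",cv2.resize(im[90:210,180:340],None,fx=4,fy=4))
E
```

```text
[545.21522211 262.76537905 206.77296909] [-3.54371516 -1.61340825 -4.66888425] [-0.21686344  0.99968928 -0.16935478] 16.815187644215765 24.425783157348633
0.95 [-0.5  -0.2  -0.37 -0.16 -0.31 -0.01]
1.1 [-1.29 -0.2  -0.85 -0.16 -0.31 -0.01]
1.25 [-2.15 -0.21 -1.22 -0.16 -0.31 -0.01]
1.4 [-3.05 -0.21 -1.45 -0.16 -0.31 -0.01]
1.57 [-4.1  -0.21 -1.54 -0.16 -0.31 -0.01]
```

View pics/s3.png

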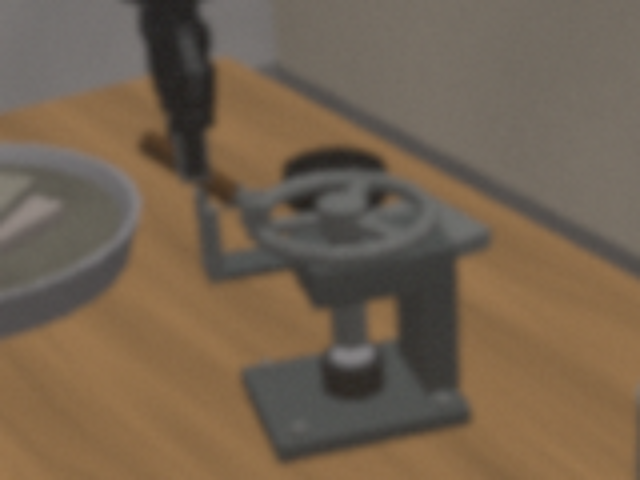

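The crank sits raised and pinched at (190,165), about 45° up. I'll continue along the arc.

>>> {"name": "servo_tool", "arguments": {"steps": [[[-0.5,0,-0.5,0,0,0,0.1],[-1.2,0,-1,0,0,0,0.1],[-2,-0.1,-1.3,0,0,0,0.1],[-2.9,-0.1,-1.6,0,0,0,0.1],[-3.7,-0.1,-1.7,0,0,0,0.1]]]}}

```text
time: 3.3
tcp_pos: [583.7, 250.7, 225.3]
ee_rot: [0.001, 0.152, 0.988, 0.001]
ft_force: [-2.7, 2.6, -1.2]
width: 15.7
grip_force: 25.1
```

>>> {"name": "servo_tool", "arguments": {"steps": [[[-0.4,0,0,0,0,0,0.1],[-0.5,0,0,0,0,0,0.1],[-0.5,0,0,0,0,0,0.1]]]}}

```text
time: 3.6
tcp_pos: [588.7, 248.7, 224.8]
ee_rot: [0.001, 0.152, 0.988, 0.0]
ft_force: [2.0, -0.2, 0.7]
width: 8.7
grip_force: 0.9
```

```bash
python3 - <<'E'
from h import *
o=get_obs();print(o["tcp_pos"],o["ft_force"],o["ft_torque"],o["width"],o["grip_force"])
print(to(pol(62,219)))
im,d,w=cloud("side"); cv2.imwrite("pics/s4.png",cv2.resize(im[90:210,180:340],None,fx=4,fy=4))
E
```

```text
[588.70044618 248.71127285 224.75948476] [ 2.01936393 -0.16978133  0.65693758] [-0.09514673 -0.34750904  0.05407508] 8.68344956792807 0.880534378811717
[ 0.46 -0.16  0.57  0.06  0.15 -0.11]
```

View pics/s4.png

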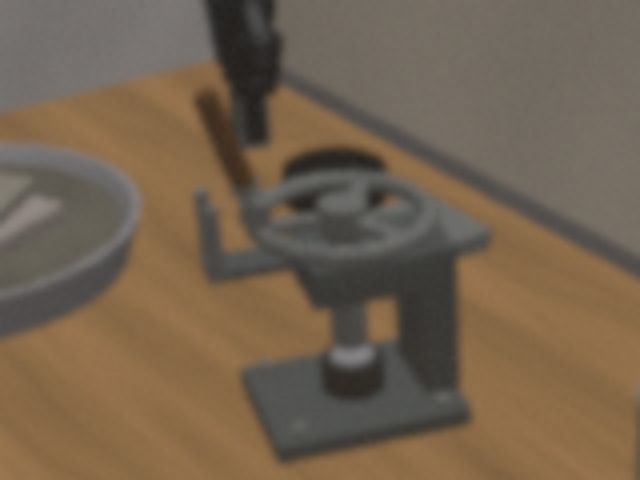

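The crank slipped out of the pads. It's at (225,140), about 65–70° up, and the fingers on its inner side stop it going upright. Raising the tool should let the spring finish the swing.

>>> {"name": "servo_tool", "arguments": {"steps": [[[-0.5,0,-2,0,0,0,0.1],[-0.8,0,-4.5,0,0,0,0.1],[-0.8,0,-7.5,0,0,0,0.4],[-0.8,0,-9.5,0,0,0,0.7],[-0.8,0,-9.5,0,0,0,0.7]]]}}

```text
time: 4.15
tcp_pos: [596.1, 247.5, 322.8]
ee_rot: [0.002, 0.152, 0.988, 0.002]
ft_force: [0.2, 0.0, 0.2]
width: 51.9
grip_force: 0.0
```

```bash
python3 - <<'E'
from h import *
o=get_obs();print(o["time"],o["tcp_pos"],o["ft_force"],o["width"])
print(to(pol(62,225)))
im,d,w=cloud("wrist"); np.save("w5.npy",w); cv2.imwrite("pics/w5.png",im)
im,d,w2=cloud("side"); s=cv2.resize(im[90:210,180:340],None,fx=3,fy=3)
cv2.imwrite("pics/s5.png",np.vstack([s,cv2.resize(cv2.imread("pics/w5.png")[200:],(480,150))]))
a=w2[100:165,215:290]; i=im[100:165,215:290].astype(int)
P=a[(i[...,2]-i[...,0]>20)&(a[...,2]>180)&(a[...,2]<275)&(np.hypot(a[...,0]-584,a[...,1]-248)<60)]
print(len(P)); 
for z in range(180,280,10):
    q=P[(P[:,2]>=z)&(P[:,2]<z+10)]; print(z,len(q),q.mean(0).round(1) if len(q) else '')
E
```

```text
4.15 [596.0518014  247.5452976  322.83270115] [0.16798628 0.03119424 0.19508569] 51.938345712280665
[ 1.24 -0.31  9.78  0.25  0.25 -0.04]
200
180 13 [558.5 260.5 185.8]
190 15 [578.2 250.5 196. ]
200 23 [579.7 245.7 204.5]
210 21 [579.  246.1 214.5]
220 24 [577.3 246.4 224.6]
230 26 [576.4 246.6 235. ]
240 23 [574.9 247.2 245.2]
250 24 [574.7 247.5 254.6]
260 31 [574.  249.5 265.2]
270 0
```

View pics/s5.png

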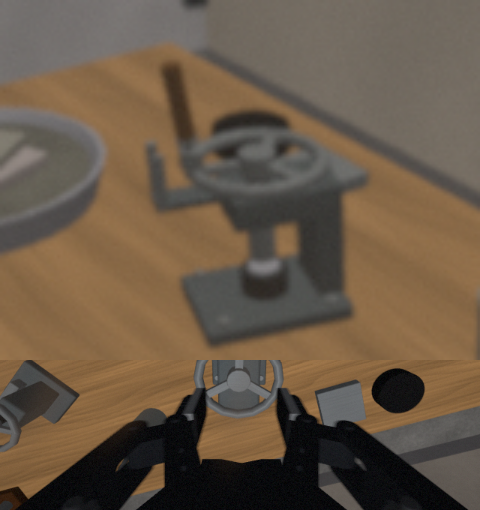

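The crank now stands nearly upright: about 0.1 rad off, with its axis near (582,251) and its top at z≈268. Next I'll straddle it with the fingers and sweep the wheel round.

```bash
python3 - <<'E'
from h import *
print(get_obs()["tcp_pos"],to([582,250.5,225]))
E
```

```text
[594.51210715 246.83613575 319.08918744] [ 1.3  -0.03  9.41  0.01 -0.01 -0.05]
```

>>> {"name": "servo_tool", "arguments": {"steps": [[[1.3,0,1,0,0,0,0.8],[1.3,0,3.5,0,0,0,0.8],[1.3,0,6.5,0,0,0,0.8],[1.3,0,9.4,0,0,0,0.8],[1.3,0,9.4,0,0,0,0.8]]]}}

```text
time: 4.75
tcp_pos: [578.9, 249.2, 219.4]
ee_rot: [-0.005, 0.152, 0.988, -0.003]
ft_force: [-0.6, -1.1, -0.7]
width: 68.3
grip_force: 0.0
```

>>> {"name": "servo_tool", "arguments": {"steps": [[[0,0,0,0,0,0,0.3],[0,0,0,0,0,0,0.3],[0,0,0,0,0,0,0.3],[0,0,0,0,0,0,0.3]]]}}

```text
time: 5.15
tcp_pos: [583.1, 250.8, 226.6]
ee_rot: [0.001, 0.152, 0.988, 0.001]
ft_force: [0.0, 0.1, -0.2]
width: 26.0
grip_force: 0.0
```

```bash
python3 - <<'E'
from h import *
o=get_obs();print(o["tcp_pos"],o["ft_force"],o["width"])
for k in range(8,105,8): print(k,to(pol(62,225,PH-np.radians(k)),PH-np.radians(k)))
im,d,w=cloud("side"); s=cv2.resize(im[90:210,180:340],None,fx=3,fy=3)
im,d,w=cloud("scene"); cv2.imwrite("pics/s6.png",np.vstack([s,cv2.resize(im[80:200,340:500],None,fx=3,fy=3)[:240]]))
E
```

```text
[583.10036691 250.77311496 226.61702121] [ 0.03419981  0.10160198 -0.16730343] 25.9523797508539
8 [-0.2   0.67  0.16  0.1   0.08  7.92]
16 [-0.37  1.52  0.16  0.1   0.08 15.92]
24 [-0.67  2.33  0.17  0.11  0.07 23.92]
32 [-1.07  3.1   0.17  0.11  0.06 31.92]
40 [-1.58  3.8   0.17  0.12  0.05 39.92]
48 [-2.18  4.42  0.17  0.12  0.05 47.92]
56 [-2.860e+00  4.950e+00  1.700e-01  1.300e-01  4.000e-02  5.592e+01]
64 [-3.610e+00  5.390e+00  1.800e-01  1.300e-01  3.000e-02  6.392e+01]
72 [-4.410e+00  5.710e+00  1.800e-01  1.300e-01  2.000e-02  7.192e+01]
80 [-5.250e+00  5.920e+00  1.800e-01  1.400e-01  1.000e-02  7.992e+01]
88 [-6.11  6.01  0.18  0.14  0.   87.92]
96 [-6.980e+00  5.980e+00  1.800e-01  1.400e-01 -1.000e-02  9.592e+01]
104 [-7.8300e+00  5.8400e+00  1.8000e-01  1.5000e-01 -2.0000e-02  1.0392e+02]
```

View pics/s6.png

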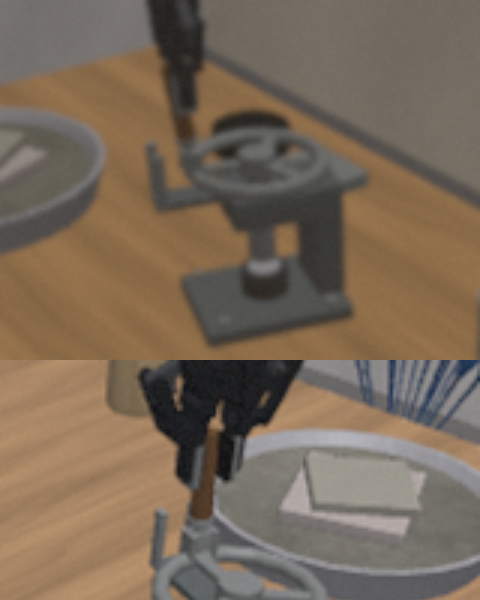

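The crank is upright between both pads (scene crop, 210,460). Sweeping clockwise now.

>>> {"name": "servo_tool", "arguments": {"steps": [[[-0.1,0.7,0,0,0,8,0.3],[-0.3,1.6,0,0,0,16,0.3],[-0.6,2.4,0,0,0,24,0.3],[-1,3.2,0,0,0,32,0.3],[-1.5,3.9,0,0,0,40,0.3]]]}}

```text
time: 5.75
tcp_pos: [608.6, 283.2, 225.7]
ee_rot: [-0.0, 0.483, 0.875, -0.0]
ft_force: [-1.6, -0.3, 0.8]
width: 25.3
grip_force: 0.8
```

```bash
python3 - <<'E'
from h import *
o=get_obs();print(o["tcp_pos"],o["ft_force"],o["width"])
for k in range(40,105,8): print(k,to(pol(62,225,PH-np.radians(k)),PH-np.radians(k)))
E
```

```text
[608.58169922 283.21287511 225.70387937] [-1.64717093 -0.32513076  0.75640102] 25.341227627306214
40 [-0.14  0.03  0.07 -0.02  0.01 -0.4 ]
48 [-0.19  0.9   0.07 -0.02  0.01  7.6 ]
56 [-3.70e-01  1.74e+00  7.00e-02 -2.00e-02  1.00e-02  1.56e+01]
64 [-6.60e-01  2.56e+00  7.00e-02 -2.00e-02  1.00e-02  2.36e+01]
72 [-1.06e+00  3.33e+00  7.00e-02 -2.00e-02  2.00e-02  3.16e+01]
80 [-1.56e+00  4.03e+00  7.00e-02 -2.00e-02  2.00e-02  3.96e+01]
88 [-2.16e+00  4.66e+00  7.00e-02 -2.00e-02  2.00e-02  4.76e+01]
96 [-2.83e+00  5.19e+00  7.00e-02 -2.00e-02  2.00e-02  5.56e+01]
104 [-3.58e+00  5.63e+00  7.00e-02 -1.00e-02  2.00e-02  6.36e+01]
```

>>> {"name": "servo_tool", "arguments": {"steps": [[[-0.2,0.9,0,0,0,8,0.3],[-0.4,1.8,0,0,0,16,0.3],[-0.7,2.6,0,0,0,24,0.3],[-1.1,3.4,0,0,0,32,0.3],[-1.6,4.1,0,0,0,40,0.3]]]}}

```text
time: 6.25
tcp_pos: [651.5, 292.4, 225.6]
ee_rot: [-0.0, 0.753, 0.658, -0.0]
ft_force: [-1.0, -0.3, 0.9]
width: 25.6
grip_force: 0.8
```

>>> {"name": "servo_tool", "arguments": {"steps": [[[-0.1,0.7,0,0,0,6,0.3],[-0.2,1.4,0,0,0,12,0.3],[-0.2,1.6,0,0,0,14,0.3],[-0.2,1.6,0,0,0,14,0.3],[-0.2,1.6,0,0,0,14,0.3]]]}}

```text
time: 6.75
tcp_pos: [667.2, 287.8, 225.3]
ee_rot: [0.0, 0.826, 0.564, 0.0]
ft_force: [-0.4, 0.5, -0.4]
width: 25.7
grip_force: 0.0
```

```bash
python3 - <<'E'
from h import *
o=get_obs();print(o["tcp_pos"],o["ft_force"],o["width"])
p=o["tcp_pos"][:2]-C; print("turn",np.pi-0-(np.arctan2(p[1],p[0]))-(np.pi-PH),np.hypot(*p))
im,d,w=cloud("side"); s=cv2.resize(im[90:210,180:340],None,fx=3,fy=3)
im,d,w=cloud("scene"); cv2.imwrite("pics/s7.png",np.vstack([s,cv2.resize(im[80:200,340:500],None,fx=3,fy=3)[:240]]))
E
```

```text
[667.1853921  287.82051612 225.32822855] [-0.39788788  0.54393812 -0.36148013] 25.686440949263705
turn 1.6632773791212523 62.674917436048254
```

View pics/s7.png

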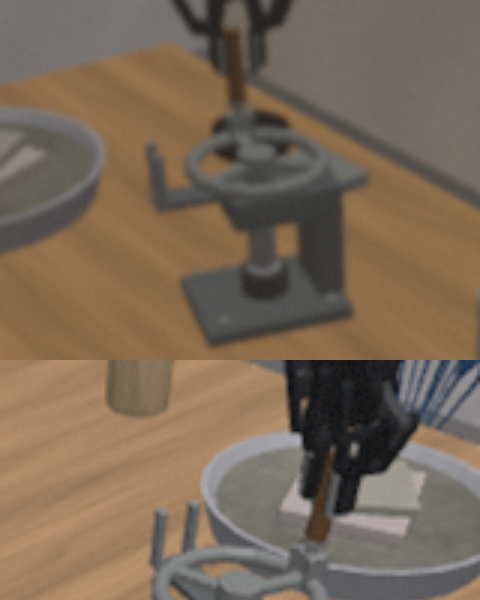

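The wheel has turned about a quarter, to roughly 1.6 rad, with the crank upright and the ram down. I'll open the fingers and retreat straight up.

>>> {"name": "servo_tool", "arguments": {"steps": [[[0,-0.1,0,0,0,0,0.6],[0,-0.1,0,0,0,0,0.6],[0,-0.1,-3,0,0,0,0.6],[0,-0.1,-7,0,0,0,0.6],[0,-0.1,-11,0,0,0,0.6]]]}}

```text
time: 7.35
tcp_pos: [666.0, 288.0, 336.2]
ee_rot: [-0.0, 0.826, 0.563, -0.001]
ft_force: [0.1, -0.3, 1.1]
width: 51.6
grip_force: 0.0
```

>>> {"name": "servo_tool", "arguments": {"steps": [[[0,0,-2,0,0,0,0.6],[0,0,-2,0,0,0,0.6],[0,0,-2,0,0,0,0.6]]]}}

```text
time: 7.65
tcp_pos: [666.2, 288.0, 355.0]
ee_rot: [-0.0, 0.826, 0.563, 0.0]
ft_force: [0.2, -0.8, -0.3]
width: 51.2
grip_force: 0.0
```

```bash
python3 - <<'E'
from h import *
o=get_obs();print(o["time"],o["tcp_pos"],o["ft_force"])
im,d,w=cloud("scene"); i=im.astype(int)
r=np.hypot(w[...,0]-C[0],w[...,1]-C[1])
m=(i[...,2]-i[...,0]>20)&(w[...,2]>195)&(w[...,2]<275)&(r<110)
P=w[m]
for z in range(195,275,16):
    q=P[(P[:,2]>=z)&(P[:,2]<z+16)]; print(z,len(q),q.mean(0).round(1) if len(q) else '')
E
```

```text
7.65 [666.17969849 288.0222715  355.02189758] [ 0.20917606 -0.82330595 -0.26925707]
195 40 [668.4 282.8 203.4]
211 44 [669.2 283.5 218.6]
227 48 [669.7 285.3 234.8]
243 49 [669.9 287.  250.8]
259 37 [668.6 290.5 263.1]
```

```bash
python3 -c "
from cell import *
print(job_done())"
```

```text
the job is handed in; nothing more can be done
None
```

I handed the job in at about 7.7 s with no verdict returned: the crank measures about 1.47 rad (upright), the press wheel about 1.62 rad clockwise with its ram down, the gripper is clear, and I stayed well away from the plain wheel and jar.

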